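# Load and clamp a glaze canister in the dosing stand

## Robot

A 6-joint arm with a two-finger parallel gripper is mounted at the origin on the work surface. World frame = base frame: x ahead of the robot, y to its left, z up, the work surface at z = 0. Lengths are in m, angles in rad, forces in N, time in s.
With the tool pointing down it reaches from about 0.325 to 0.9 m from the base axis. Payload 3.5 kg.
Tool frame: the origin (TCP) lies on the centre line of the jaws, within the pads' length; the fingertips stand 22 mm ahead of it and the grasp point (between the pads) lies 3 mm ahead of it (manip.finger_overhang is the distance from the TCP to the fingertips, in m); z points along the fingers, y is the line along which they close (so a half turn about z gives the same grasp; the last joint's range is limited). The gripper opens to 85 mm and grips with 20 to 120 N. Pads are 22 mm wide; open, the fingers measure 114 mm over their backs; the gripper's body (76 mm by 85 mm) begins 54 mm behind the grasp point. The pads swing forward as they close: fully open they stand 13 mm farther back than shut.
Start: joints at [1.216, 0.276, -0.026, 1.268, 0, 1.467], TCP at [0.156, 0.605, 0.253] pointing down, gripper open.
Joint ranges: [-3.12, 3.12], [-0.85, 1.88], [-1.08, 1.24], [-1.95, 2.15], [-1.57, 1.53], [-3.14, 3.14]. Speed limits (rad/s): [2.57, 2.57, 3.14, 3.14, 3.14, 3.14].

## Interface

Orientations are given as a unit quaternion [x, y, z, w].
In Python, from cell import manip, cams gives the robot as it stands.
- The arm moves only by the tool jog_arm, never from a script. Its argument "moves" is a list of rows, each an object with "slide": the shift along the tool's x, y, z in mm, a list of three; "dr": the turn, a rotation vector about the tool's x, y, z in units of 6 degrees (1.0 is 6 degrees), a list of three; "fingers": the opening, from 0 (shut) to 1 (fully open). A call has 1 to 5 rows; each row is the pose to reach, as a shift and turn from the pose commanded when the call began, along the tool's axes at that moment; what a row does not reach only later rows make up. A row lasts 1/12 s, in which the tool goes at most 41.7 mm and 7.16 degrees, less where a joint would pass 70% of its speed; a pose out of reach is approached as far as the arm can. A call with a gripper value outside its range is refused whole. The fingers move at their own pace and stop on an object; "squeeze" is the grip in N (left out, the last holds). Time passes only in rows, so rows that repeat a pose let the fingers close. It gives the time, the measured TCP pose, the force, the opening and the grip force at its end, in the units of the state.
- manip.state(): the state, without advancing time (a new reading comes with each control period).
- cams.snapshot(name): name is "side" or "top" or "wrist"; returns a dict with "frame" (420x560x3 uint8, red, green, blue), "fx", "fy", "cx", "cy" (pixels), "world_from_camera" (4x4, takes a point from camera to world coordinates); the wrist camera has in their place "mount" (4x4, takes a point from camera to tool coordinates, whose origin is the TCP and whose axes are the flange's). Camera axes: x right, y down, z forward; pixel columns grow to the right and rows downward; lengths in m; the calibration is good to about 2 mm. A picture is of the moment at which its call begins: read the wrist's pose just before it. There is no depth.
- manip.close_job(): hands the job in; it is judged then, once.
The state is a dict: "time_s": time; "joints": joint angles; "joint_velocities": joint speeds; "joint_efforts": joint torques, N m; "tcp_pos": TCP position; "eef_rot": TCP orientation; "wrist_force": force on the tool from outside, world axes, zero at the start; "ft_torque": the same for the moment, N m; "grip_width": opening from 0.0 (shut) to 1.0 (fully open); "grip_force": force on a finger pad.
Only numpy, scipy, OpenCV 4.12 (cv2) and the standard library are available. Lean on these libraries where they do the work, as an engineer would, in place of code of your own. Each camera call takes 0.05 s, during which the arm holds its last target. There are 200 camera calls.

## Task

Load the rectangular glaze canister into the dosing stand: lower it upright into the cradle's pocket without dropping it and let go of it, then swing the clamp over and press its bar down until you feel the canister driven fully home onto its hard seat and held firmly. Press no harder than that, so the canister is not crushed, then let go of the clamp, and leave the other ware where it stands.

Things in the scene. Friction and masses are not known exactly. Their poses are not given: they have to be found in the camera images.
- canister_mid (a point): Centre of the loose glaze canister (about 0.2 kg): upright white plastic block with a thin grey band near the top and a grey foot, 36 mm along its x, 44 mm along its y, 90 mm tall; this point is 45 mm above its underside. Its foot (lowest 6 mm) is 3 mm narrower on every side. z is up; half a turn about z makes no difference.
- cradle: Dosing stand, fixed. Origin at table height under the pocket's centre; x points from the pocket to the clamp's hinge (away from the robot at yaw 0), z up. Dark base plate 110 mm wide from x = -78 to 148 mm; aluminium block 60 x 68 mm, top 58 mm above the table, with the pocket in it; hinge posts at x = 75, y = +-48 mm, 128 mm high; grey housing at x = 92 to 132 mm, 80 mm high.
- pocket (a point): Centre of the pocket's open mouth, 58 mm above the table. Pocket 39 mm along the cradle's x, 47 mm along y, mouth bevelled 3 mm: with axes parallel the canister has 1.5 mm play each side. The canister is home when its underside sits hard on a fixed rubber ring (seat) inside, height-adjustable: its top is 14 to 34 mm above the table, so the end must be felt.
- valve_top (a point): Where the tip of the sprung steel valve pin in the pocket stands at rest, 44 mm above the table, 14 mm below the mouth. The pin carries the freshly placed canister on its underside's centre and gives way when pushed: 3.5 N at first, 8 N at most.
- clamp_hinge (a point): Midpoint of the clamp's hinge axis: x = 75, y = 0, z = 115 mm in the cradle's frame; the axis lies along the cradle's y. Fixed.
- clamp (a joint): Clamp angle in rad: 0 when its two side arms are level over the pocket, growing as it swings up and away; pi/2 upright; starts open at 1.75 to 1.95, leaning back. The hinge is stiff: the clamp stays where it is left, and moving it takes 6 to 9 N at the bar. With the canister home it stops between 0.05 and 0.37, depending on the seat.
- clamp_pad (a point): Underside of the clamp's stiffly sprung rubber pad. The clamp has two flat steel arms (14 mm deep, at y = +-40 mm) from hinge to cross bar; the pad hangs from a bridge half-way, 75 mm out, and presses the canister's top, from about 0.5 rad on. Push at the bar: up to 12 N until the canister meets the seat, then rising about 3.5 N per mm. 15 to 19 N drives and holds it home (the hinge keeps it); over 24 N crushes it.
- clamp_bar (a point): Middle of the clamp's black round cross bar: 14 mm thick, along the cradle's y, 74 mm free between the arms, 165 mm from the hinge. It can be pinched or hooked from above between the arms, or pressed down from above.
- tin: Bystander: round aluminium tin, 48 mm across, 85 mm tall; not the canister. Origin under its centre.
- bowl: Bystander: white ceramic bowl, 100 mm across, 55 mm tall. Origin under its centre.
- jar: Bystander: brown jar with a wooden lid, 64 mm across, 100 mm tall. Origin under its centre.
Not all that is in view belongs to the job. Leave any black or brown look-alike of the part that bears canister_mid alone.

How it is judged:
On the way:
1. the canister stands upright in the pocket, let go, the clamp still up (x of canister_mid in the frame of cradle between -0.004 and 0.004 m and y of canister_mid in the frame of cradle between -0.004 and 0.004 m and angle between canister_mid's own z axis and vertical below 0.09 rad and z of canister_mid in the frame of cradle below 0.093 m and value of joint clamp above 0.8 rad and contact force between the fingers and canister below 0.1 N), for 0.2 s.
At the end, for the whole second after the job is handed in: Canister upright (5 degrees) in the pocket, centred within 4 mm, its centre below 81 mm; clamp closed (below 0.45 rad) and by itself pressing the canister with more than 13 N, more than the valve spring can take, so that it sits hard on its seat; all at rest (x of canister_mid in the frame of cradle between -0.004 and 0.004 m and y of canister_mid in the frame of cradle between -0.004 and 0.004 m and angle between canister_mid's own z axis and vertical below 0.09 rad and z of canister_mid in the frame of cradle below 0.081 m and contact force between clamp and canister above 13 N and value of joint clamp below 0.45 rad and linear speed of canister below 0.02 m/s and velocity of joint clamp below 0.03 rad/s); the robot touches nothing.
It fails at once if the canister is crushed: the clamp presses it with more than 45 N (contact force between clamp and canister above 45 N).
It fails at once if the canister is dropped: it moves faster than 0.45 m/s with no finger on it (linear speed of canister above 0.45 m/s and contact force between the fingers and canister below 0.05 N).
It fails at once if another piece of ware is moved by more than 25 mm or tipped (distance of any of tin, bowl, jar from where it was at the start of the episode above 0.025 m or angle between any of tin, bowl, jar's own z axis and vertical above 0.4 rad).
It also fails if it takes over 69 s, if anything falls off the work surface, if the arm or the gripper's body presses on something with over 40 N, if the wrist force passes 120 N, or if a joint passes its speed limit or range.

## Working session

There is one attempt and no reset: what is moved stays moved. The work goes in short steps, Python scripts to look and compute and a tool call to move; the robot and the scene stay as the last step left them, time stands still between calls to the robot, and variables do not carry over. Pictures are saved under pics/ and viewed, at most 10 in all, crops included, and the job is handed in when it is done.

Besides the shell and the picture viewer there is one more tool, called after "Call:" by a JSON object that holds its "op" and its "data", one argument or row to a line. jog_arm: Moves the arm, as the interface text tells. Its arguments: {"type":"object","properties":{"moves":{"type":"array"},"squeeze":{"type":"number"}},"required":["moves"]}

```bash
mkdir -p pics
cat > h.py <<'E'
import numpy as np, cv2
from cell import manip, cams
from scipy.spatial.transform import Rotation as R
def snap(n,fn=None):
    s=manip.state(); d=cams.snapshot(n)
    if 'mount' in d:
        T=np.eye(4);T[:3,:3]=R.from_quat(s['eef_rot']).as_matrix();T[:3,3]=s['tcp_pos'];d['T']=T@np.array(d['mount'])
    else: d['T']=np.array(d['world_from_camera'])
    if fn: cv2.imwrite('pics/'+fn,d['frame'][:,:,::-1])
    return d
def ray(d,u,v,z):
    T=d['T'];r=T[:3,:3]@np.array([(u-d['cx'])/d['fx'],(v-d['cy'])/d['fy'],1]);o=T[:3,3]
    return o+r*(z-o[2])/r[2]
def proj(d,p):
    q=np.linalg.inv(d['T'])@np.append(p,1); return d['fx']*q[0]/q[2]+d['cx'],d['fy']*q[1]/q[2]+d['cy']
def totool(p):  # world point -> mm shift in tool axes from measured tcp
    s=manip.state();return R.from_quat(s['eef_rot']).inv().apply(np.array(p)-s['tcp_pos'])*1000
E
python3 - <<'E'
from h import *
print(manip.state())
for n in('top','side'):
    d=snap(n,n+'0.png');print(n,d['fx'],d['cx'],d['cy'],d['T'].round(3).tolist())
E
```

```text
{'time_s': 0.0, 'joints': array([ 1.21561644e+00,  2.77121903e-01, -2.78939436e-02,  1.26800363e+00,
       -3.49787063e-05,  1.46736882e+00]), 'joint_velocities': array([-1.57041545e-03,  1.32982780e-03, -4.37611981e-04,  2.59046470e-03,
       -1.72774767e-05, -8.60909834e-04]), 'joint_efforts': array([ 1.23628270e-03, -4.45512557e+01,  2.95199865e+01,  1.64325762e-02,
        4.98998577e-05,  3.42158648e-07]), 'tcp_pos': array([0.15546615, 0.60459435, 0.25216039]), 'eef_rot': array([ 1.25543944e-01,  9.92087437e-01, -1.08645228e-03, -2.35628316e-04]), 'wrist_force': array([-0.92533215,  0.65399582,  0.54201711]), 'ft_torque': array([-0.02395039, -0.03453625,  0.06126298]), 'grip_force': 0.0, 'grip_width': 1.0042038965926752}
top 403.3499208765391 277.56204881516817 207.24725123751932 [[-0.014, -0.993, 0.115, 0.395], [-1.0, 0.015, 0.007, 0.009], [-0.009, -0.114, -0.993, 1.01], [0.0, 0.0, 0.0, 1.0]]
side 393.6424010441506 284.46748303842645 204.9746394550113 [[0.955, -0.203, 0.214, 0.298], [-0.295, -0.613, 0.733, -0.765], [-0.018, -0.764, -0.645, 0.773], [0.0, 0.0, 0.0, 1.0]]
```

View pics/top0.png

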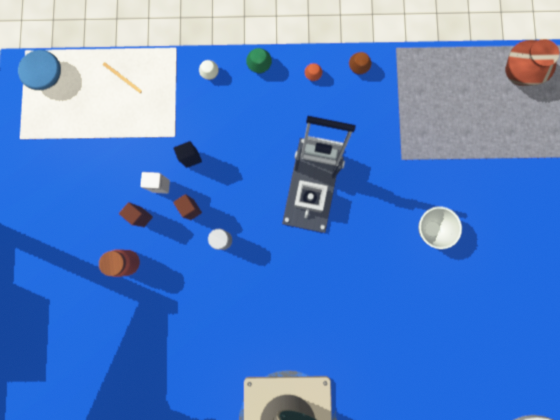

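View pics/side0.png

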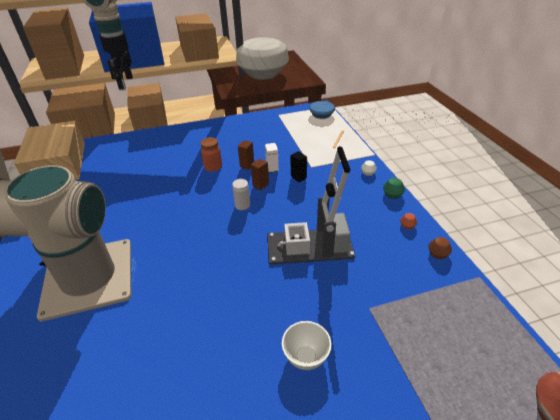

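Top view: white canister at (152,182) with brown and black look-alikes around it, tin (220,240), cradle block (311,197) with the hinge further from the robot and clamp open, bowl (440,228), jar (115,263).

Run:
```python
from h import *
d=snap('top');f=d['frame'];
hsv=cv2.cvtColor(f,cv2.COLOR_RGB2HSV)
def blob(x0,x1,y0,y1,vmin,z):
    m=np.zeros(f.shape[:2],np.uint8);m[y0:y1,x0:x1]=((hsv[y0:y1,x0:x1,1]<70)&(hsv[y0:y1,x0:x1,2]>vmin))*255
    c=max(cv2.findContours(m,cv2.RETR_EXTERNAL,cv2.CHAIN_APPROX_NONE)[0],key=cv2.contourArea)
    P=np.array([ray(d,*p[0],z)[:2]*1000 for p in c],np.float32);r=cv2.minAreaRect(P);print(r,cv2.boundingRect(c),cv2.boxPoints(r).round().tolist())
for v in(150,200,225,240):
    blob(135,175,165,200,v,.09); 
for v in(110,150,190): blob(290,335,178,218,v,.058)
for uv in((287,219),(324,228)): print(ray(d,*uv,.01))
for uv in((308,121),(353,127)): print('bar',ray(d,*uv,.275))
cv2.imwrite('pics/c.png',np.hstack([cv2.resize(f[160:205,130:180,::-1],(400,360),interpolation=0),cv2.resize(f[180:225,285:335,::-1],(400,360),interpolation=0)]))
```

```text
((567.8546142578125, 310.6747741699219), (44.10535430908203, 40.02504348754883), 89.11376190185547) (141, 172, 20, 18) [[548.0, 289.0], [588.0, 288.0], [588.0, 332.0], [548.0, 333.0]]
((570.2178344726562, 311.63470458984375), (42.10871505737305, 35.34181594848633), 89.13324737548828) (141, 172, 19, 16) [[552.0, 291.0], [588.0, 290.0], [588.0, 332.0], [553.0, 333.0]]
((570.2308349609375, 312.54681396484375), (40.288185119628906, 35.33100509643555), 89.11383056640625) (141, 172, 18, 16) [[552.0, 293.0], [588.0, 292.0], [588.0, 332.0], [553.0, 333.0]]
((570.2190551757812, 312.61962890625), (39.75917053222656, 30.62640953063965), 89.11514282226562) (141, 173, 18, 14) [[555.0, 293.0], [585.0, 293.0], [586.0, 332.0], [555.0, 333.0]]
((522.8167114257812, -59.70057678222656), (73.32274627685547, 88.8025131225586), 76.06944274902344) (294, 179, 35, 39) [[471.0, -85.0], [557.0, -106.0], [575.0, -35.0], [489.0, -13.0]]
((533.2034301757812, -62.79248809814453), (69.65623474121094, 62.098350524902344), 77.16987609863281) (295, 180, 33, 31) [[495.0, -90.0], [556.0, -104.0], [571.0, -36.0], [511.0, -22.0]]
((533.1006469726562, -62.5036506652832), (66.54377746582031, 58.715309143066406), 77.29151916503906) (295, 181, 32, 29) [[497.0, -89.0], [554.0, -101.0], [569.0, -37.0], [512.0, -24.0]]
[ 0.48044538 -0.00624235  0.01      ]
[ 0.45674409 -0.09757631  0.01      ]
bar [ 0.64202203 -0.04457275  0.275     ]
bar [ 0.62901198 -0.12860978  0.275     ]
```

View pics/c.png

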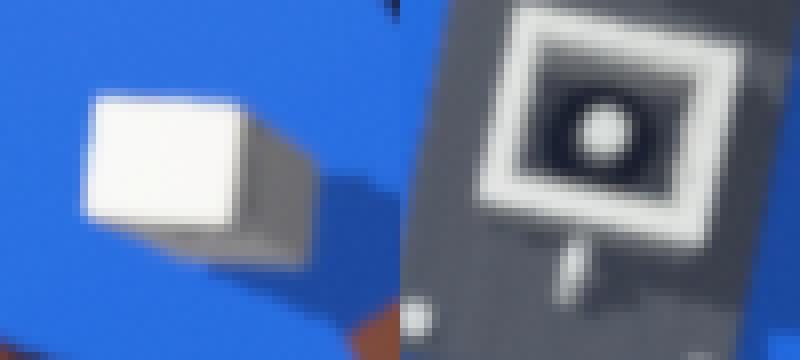

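Call:
{"op": "jog_arm", "data": {
  "moves": [
    {"slide": [-32, -12, 0], "dr": [0, 0, 0], "fingers": 1},
    {"slide": [-64, -24, 0], "dr": [0, 0, 0], "fingers": 1},
    {"slide": [-96, -36, 0], "dr": [0, 0, 0], "fingers": 1},
    {"slide": [-128, -49, 0], "dr": [0, 0, 0], "fingers": 1},
    {"slide": [-158, -61, 0], "dr": [0, 0, 0], "fingers": 1}
  ]
}}

```text
time_s: 0.57
tcp_pos: [0.2945, 0.5055, 0.2529]
eef_rot: [0.125, 0.992, -0.0, -0.0]
wrist_force: [0.3, 0.8, 0.3]
grip_width: 1.001
grip_force: 0.0
```

Call:
{"op": "jog_arm", "data": {
  "moves": [
    {"slide": [-32, -12, 0], "dr": [0, 0, 0], "fingers": 1},
    {"slide": [-64, -24, 0], "dr": [0, 0, 0], "fingers": 1},
    {"slide": [-96, -36, 0], "dr": [0, 0, 0], "fingers": 1},
    {"slide": [-128, -49, 0], "dr": [0, 0, 0], "fingers": 1},
    {"slide": [-158, -61, 0], "dr": [0, 0, 0], "fingers": 1}
  ]
}}

```text
time_s: 0.98
tcp_pos: [0.4325, 0.4069, 0.253]
eef_rot: [0.126, 0.992, -0.0, -0.0]
wrist_force: [0.5, 0.1, 0.5]
grip_width: 0.999
grip_force: 0.0
```

Call:
{"op": "jog_arm", "data": {
  "moves": [
    {"slide": [-32, -12, 0], "dr": [0, 0, 0], "fingers": 1},
    {"slide": [-64, -24, 0], "dr": [0, 0, 0], "fingers": 1},
    {"slide": [-96, -36, 0], "dr": [0, 0, 0], "fingers": 1},
    {"slide": [-128, -49, 0], "dr": [0, 0, 0], "fingers": 1},
    {"slide": [-158, -61, 0], "dr": [0, 0, 0], "fingers": 1}
  ]
}}

```text
time_s: 1.4
tcp_pos: [0.5704, 0.3085, 0.2529]
eef_rot: [0.126, 0.992, -0.0, -0.0]
wrist_force: [-0.2, 0.3, -0.4]
grip_width: 1.003
grip_force: 0.0
```

Call:
{"op": "jog_arm", "data": {
  "moves": [
    {"slide": [0, 0, 0], "dr": [0, 0, 1], "fingers": 1},
    {"slide": [0, 0, 0], "dr": [0, 0, 2], "fingers": 1},
    {"slide": [0, 0, 0], "dr": [0, 0, 3], "fingers": 1},
    {"slide": [0, 0, 0], "dr": [0, 0, 4], "fingers": 1},
    {"slide": [0, 0, 0], "dr": [0, 0, 5], "fingers": 1}
  ]
}}

```text
time_s: 1.82
tcp_pos: [0.569, 0.3096, 0.2527]
eef_rot: [0.381, 0.925, -0.0, -0.0]
wrist_force: [0.5, 0.2, 0.3]
grip_width: 1.001
grip_force: 0.0
```

Call:
{"op": "jog_arm", "data": {
  "moves": [
    {"slide": [0, 0, 0], "dr": [0, 0, 1], "fingers": 1},
    {"slide": [0, 0, 0], "dr": [0, 0, 2], "fingers": 1},
    {"slide": [0, 0, 0], "dr": [0, 0, 3], "fingers": 1},
    {"slide": [0, 0, 0], "dr": [0, 0, 4], "fingers": 1},
    {"slide": [0, 0, 0], "dr": [0, 0, 5], "fingers": 1}
  ]
}}

```text
time_s: 2.23
tcp_pos: [0.5689, 0.3098, 0.2528]
eef_rot: [0.607, 0.795, -0.0, -0.0]
wrist_force: [0.1, 0.5, 0.2]
grip_width: 1.001
grip_force: 0.0
```

Call:
{"op": "jog_arm", "data": {
  "moves": [
    {"slide": [0, 0, 0], "dr": [0, 0, 1], "fingers": 1},
    {"slide": [0, 0, 0], "dr": [0, 0, 2], "fingers": 1},
    {"slide": [0, 0, 0], "dr": [0, 0, 3], "fingers": 1},
    {"slide": [0, 0, 0], "dr": [0, 0, 3], "fingers": 1},
    {"slide": [0, 0, 0], "dr": [0, 0, 3], "fingers": 1}
  ]
}}

```text
time_s: 2.65
tcp_pos: [0.569, 0.3099, 0.2529]
eef_rot: [0.721, 0.693, -0.0, -0.0]
wrist_force: [0.7, 0.8, 0.2]
grip_width: 1.003
grip_force: 0.0
```

Run:
```python
from h import *
s=manip.state();print(s['tcp_pos'],R.from_quat(s['eef_rot']).as_matrix().round(3).tolist(),s['time_s'])
d=snap('wrist','w1.png');print(d['fx'],np.array(d['mount']).round(3).tolist(),proj(d,[.570,.311,.09]))
```

```text
[0.56895451 0.30985622 0.25291957] [[0.04, 0.999, -0.001], [0.999, -0.04, -0.0], [-0.0, -0.001, -1.0]] 2.65
352.4838697208723 [[0.0, -0.963, -0.268, 0.068], [1.0, 0.0, -0.0, 0.0], [0.0, -0.268, 0.963, -0.122], [0.0, 0.0, 0.0, 1.0]] (np.float64(279.16449505474753), np.float64(196.10538297628543))
```

View pics/w1.png

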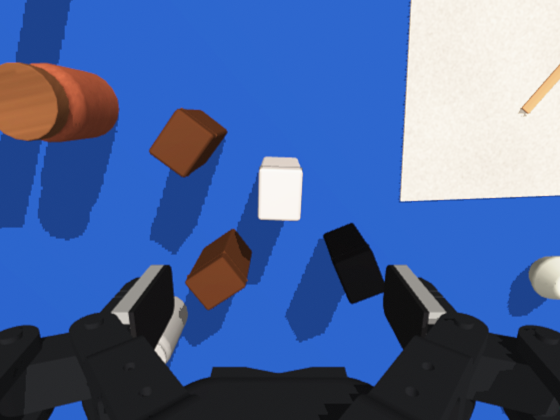

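Wrist view: the white canister's top spans about (259–302, 167–221), nearly aligned with the tool; brown blocks at (188,140), (220,268) and black at (353,262) stand clear of the fingers.

Run:
```python
from h import *
d=snap('wrist');f=d['frame'];g=cv2.cvtColor(f,cv2.COLOR_RGB2HSV)
print(f[150:226:4,280].tolist())
for v in(200,235):
    m=np.zeros(f.shape[:2],np.uint8);m[145:235,245:315]=((g[145:235,245:315,1]<60)&(g[145:235,245:315,2]>v))*255
    c=max(cv2.findContours(m,cv2.RETR_EXTERNAL,cv2.CHAIN_APPROX_NONE)[0],key=cv2.contourArea)
    P=np.array([ray(d,*p[0],.09)[:2]*1000 for p in c],np.float32);r=cv2.minAreaRect(P);print(r,cv2.boundingRect(c),cv2.boxPoints(r).round(1).tolist(),totool([r[0][0]/1000,r[0][1]/1000,.075]))
```

```text
[[45, 101, 206], [44, 101, 206], [220, 209, 199], [221, 209, 199], [208, 198, 188], [251, 250, 246], [250, 247, 243], [250, 247, 243], [250, 247, 243], [250, 247, 243], [250, 247, 243], [250, 247, 243], [250, 246, 242], [250, 247, 242], [250, 246, 242], [250, 246, 242], [250, 246, 241], [247, 241, 234], [26, 65, 140]]
((571.058837890625, 317.2271423339844), (52.28740692138672, 34.69807434082031), 86.89091491699219) (259, 157, 43, 63) [[552.2999877929688, 292.1000061035156], [587.0, 290.20001220703125], [589.7999877929688, 342.3999938964844], [555.2000122070312, 344.29998779296875]] [  7.42392207   1.78972982 178.06562929]
((570.703857421875, 312.7507629394531), (42.38876724243164, 33.826881408691406), 85.58203125) (259, 168, 43, 52) [[552.2000122070312, 292.8999938964844], [585.9000244140625, 290.29998779296875], [589.2000122070312, 332.6000061035156], [555.5, 335.20001220703125]] [  2.93687214   1.61547273 178.06663516]
```

Call:
{"op": "jog_arm", "data": {
  "moves": [
    {"slide": [3, 1.7, 36], "dr": [0, 0, 0.2], "fingers": 1},
    {"slide": [3, 1.7, 72], "dr": [0, 0, 0.2], "fingers": 1},
    {"slide": [3, 1.7, 108], "dr": [0, 0, 0.2], "fingers": 1},
    {"slide": [3, 1.7, 144], "dr": [0, 0, 0.2], "fingers": 1},
    {"slide": [3, 1.7, 170], "dr": [0, 0, 0.2], "fingers": 1}
  ]
}}

```text
time_s: 3.17
tcp_pos: [0.5693, 0.3122, 0.0799]
eef_rot: [0.729, 0.685, -0.002, -0.001]
wrist_force: [0.7, -0.3, -0.4]
grip_width: 0.998
grip_force: 0.0
```

Call:
{"op": "jog_arm", "data": {
  "moves": [
    {"slide": [0, 0, 8], "dr": [0, 0, 0], "fingers": 1},
    {"slide": [0, 0, 15], "dr": [0, 0, 0], "fingers": 1},
    {"slide": [0, 0, 15], "dr": [0, 0, 0], "fingers": 0.7},
    {"slide": [0, 0, 15], "dr": [0, 0, 0], "fingers": 0.5},
    {"slide": [0, 0, 15], "dr": [0, 0, 0], "fingers": 0.3}
  ],
  "squeeze": 30
}}

```text
time_s: 3.58
tcp_pos: [0.5729, 0.3137, 0.0708]
eef_rot: [0.729, 0.684, 0.002, 0.001]
wrist_force: [-0.4, -0.1, -0.4]
grip_width: 0.605
grip_force: 0.0
```

Call:
{"op": "jog_arm", "data": {
  "moves": [
    {"slide": [0, 0, 0], "dr": [0, 0, 0], "fingers": 0.2},
    {"slide": [0, 0, 0], "dr": [0, 0, 0], "fingers": 0.2},
    {"slide": [0, 0, 0], "dr": [0, 0, 0], "fingers": 0.2},
    {"slide": [0, 0, 0], "dr": [0, 0, 0], "fingers": 0.2},
    {"slide": [0, 0, 0], "dr": [0, 0, 0], "fingers": 0.2}
  ],
  "squeeze": 30
}}

```text
time_s: 4.0
tcp_pos: [0.5723, 0.3136, 0.0705]
eef_rot: [0.729, 0.684, 0.002, 0.0]
wrist_force: [-0.4, 1.3, 6.9]
grip_width: 0.42
grip_force: 39.3
```

Call:
{"op": "jog_arm", "data": {
  "moves": [
    {"slide": [0, 0, -36], "dr": [0, 0, 0], "fingers": 0.2},
    {"slide": [0, 0, -72], "dr": [0, 0, 0], "fingers": 0.2},
    {"slide": [0, 0, -108], "dr": [0, 0, 0], "fingers": 0.2},
    {"slide": [0, 0, -144], "dr": [0, 0, 0], "fingers": 0.2},
    {"slide": [0, 0, -180], "dr": [0, 0, 0], "fingers": 0.2}
  ]
}}

```text
time_s: 4.42
tcp_pos: [0.5703, 0.3125, 0.2494]
eef_rot: [0.729, 0.684, -0.001, -0.0]
wrist_force: [-0.1, 0.3, -3.0]
grip_width: 0.422
grip_force: 38.3
```

Call:
{"op": "jog_arm", "data": {
  "moves": [
    {"slide": [-30, -2, 0], "dr": [0, 0, 0], "fingers": 0.2},
    {"slide": [-62, -3, 0], "dr": [0, 0, 0], "fingers": 0.2},
    {"slide": [-94, -4, 0], "dr": [0, 0, 0], "fingers": 0.2},
    {"slide": [-125, -5, 0], "dr": [0, 0, 0], "fingers": 0.2},
    {"slide": [-155, -5, 0], "dr": [0, 0, 0], "fingers": 0.2}
  ]
}}

```text
time_s: 4.83
tcp_pos: [0.555, 0.157, 0.2478]
eef_rot: [0.729, 0.685, -0.001, -0.0]
wrist_force: [0.3, -0.5, -2.6]
grip_width: 0.42
grip_force: 38.5
```

Call:
{"op": "jog_arm", "data": {
  "moves": [
    {"slide": [-30, -2, 0], "dr": [0, 0, 0], "fingers": 0.2},
    {"slide": [-62, -3, 0], "dr": [0, 0, 0], "fingers": 0.2},
    {"slide": [-94, -4, 0], "dr": [0, 0, 0], "fingers": 0.2},
    {"slide": [-125, -5, 0], "dr": [0, 0, 0], "fingers": 0.2},
    {"slide": [-155, -5, 0], "dr": [0, 0, 0], "fingers": 0.2}
  ]
}}

```text
time_s: 5.25
tcp_pos: [0.5402, 0.0026, 0.2478]
eef_rot: [0.729, 0.684, -0.001, -0.0]
wrist_force: [-0.5, -0.6, -2.9]
grip_width: 0.417
grip_force: 38.5
```

Call:
{"op": "jog_arm", "data": {
  "moves": [
    {"slide": [-30, -2, 0], "dr": [0, 0, 0], "fingers": 0.2},
    {"slide": [-62, -3, 0], "dr": [0, 0, 0], "fingers": 0.2},
    {"slide": [-94, -4, 0], "dr": [0, 0, 0], "fingers": 0.2},
    {"slide": [-125, -5, 0], "dr": [0, 0, 0], "fingers": 0.2},
    {"slide": [-155, -5, 0], "dr": [0, 0, 0], "fingers": 0.2}
  ]
}}

```text
time_s: 5.67
tcp_pos: [0.5255, -0.1516, 0.2478]
eef_rot: [0.729, 0.684, -0.0, -0.0]
wrist_force: [0.6, -0.0, -3.1]
grip_width: 0.416
grip_force: 38.5
```

Call:
{"op": "jog_arm", "data": {
  "moves": [
    {"slide": [0, 0, 0], "dr": [0, 0, 0.7], "fingers": 0.2},
    {"slide": [0, 0, 0], "dr": [0, 0, 1.5], "fingers": 0.2},
    {"slide": [0, 0, 0], "dr": [0, 0, 1.5], "fingers": 0.2},
    {"slide": [0, 0, 0], "dr": [0, 0, 1.5], "fingers": 0.2},
    {"slide": [0, 0, 0], "dr": [0, 0, 1.5], "fingers": 0.2}
  ]
}}

```text
time_s: 6.08
tcp_pos: [0.5263, -0.1499, 0.248]
eef_rot: [0.78, 0.626, -0.0, -0.0]
wrist_force: [0.7, -0.6, -2.4]
grip_width: 0.415
grip_force: 38.4
```

Run:
```python
from h import *
s=manip.state();print(s['tcp_pos'],R.from_quat(s['eef_rot']).as_matrix().round(3).tolist(),s['wrist_force'],s['grip_force'])
d=snap('wrist','w2.png');print(proj(d,[.533,-.0626,.058]))
```

```text
[ 0.5263209  -0.1498676   0.24800578] [[0.216, 0.976, -0.001], [0.976, -0.216, 0.0], [0.0, -0.001, -1.0]] [ 0.67291435 -0.59074223 -2.39563149] 38.43468368053436
(np.float64(263.3783209813183), np.float64(89.62306072233302))
```

View pics/w2.png

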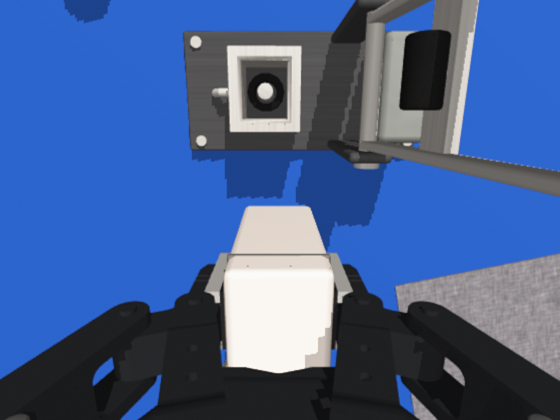

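The pocket block is at (228–301, 46–131), valve pin (264,91), well aligned with the tool; the held canister's top edge is at row ~268 and it hangs straight.

Run:
```python
from h import *
s=manip.state();d=snap('wrist');f=d['frame'];g=cv2.cvtColor(f,cv2.COLOR_RGB2HSV)
Ri=R.from_quat(s['eef_rot']).inv();t=s['tcp_pos']
tl=lambda p:(Ri.apply(np.array(p)-t)*1000).round(1)
m=np.zeros(f.shape[:2],np.uint8);m[35:142,222:310]=((g[35:142,222:310,1]<70)&(g[35:142,222:310,2]>165))*255
c=max(cv2.findContours(m,cv2.RETR_EXTERNAL,cv2.CHAIN_APPROX_NONE)[0],key=cv2.contourArea)
P=np.array([ray(d,*p[0],.058)[:2]*1000 for p in c],np.float32);r=cv2.minAreaRect(P)
print('block',r,cv2.boundingRect(c),tl([r[0][0]/1e3,r[0][1]/1e3,.058]))
h=np.array([ray(d,*p,.058)[:2] for p in ((243,57),(288,57),(289,124),(242,123))])
print('bolts',ray(d,195.5,42.5,.012),ray(d,201.5,141,.012), 'pin',ray(d,264.5,91,.044))
print(f[200:212,278].mean(1),f[250:285,278].mean(1).round())
zt=t[2]+.0195
for uv in((278,264),(278,268),(278,272),(226,290),(333,290)): print(uv,tl(ray(d,*uv,zt)))
```

```text
block ((531.09375, -62.21202850341797), (67.58153533935547, 65.6117935180664), 77.49918365478516) (222, 46, 79, 86) [ 86.5 -14.3 190.1]
bolts [ 0.47965528 -0.00529554  0.012     ] [ 0.46043006 -0.09353616  0.012     ] pin [ 0.5334786  -0.06293207  0.044     ]
[117.66666667 116.66666667 118.         115.66666667 117.
 143.         188.66666667 213.         213.66666667 212.33333333
 212.33333333 212.66666667] [215. 216. 216. 181. 110. 155. 206. 217. 216. 216. 216. 215. 216. 216.
 215. 216. 215. 216. 222. 233. 240. 245. 249. 250. 250. 250. 249. 248.
 248. 247. 247. 247. 247. 246. 246.]
(278, 264) [ 22.3   0.1 -19.5]
(278, 268) [ 20.9   0.1 -19.5]
(278, 272) [ 19.5   0.1 -19.5]
(226, 290) [ 13.2 -16.6 -19.5]
(333, 290) [ 13.2  17.8 -19.5]
```

Call:
{"op": "jog_arm", "data": {
  "moves": [
    {"slide": [29, -4, 0], "dr": [0, 0, 0], "fingers": 0.2},
    {"slide": [58, -8, 0], "dr": [0, 0, 0], "fingers": 0.2},
    {"slide": [87, -12, 0], "dr": [0, 0, 0], "fingers": 0.2},
    {"slide": [87, -12, 0], "dr": [0, 0, 0], "fingers": 0.2},
    {"slide": [87, -12, 0], "dr": [0, 0, 0], "fingers": 0.2}
  ]
}}

```text
time_s: 6.6
tcp_pos: [0.5339, -0.0611, 0.2483]
eef_rot: [0.779, 0.627, -0.0, 0.0]
wrist_force: [0.7, 0.1, -2.6]
grip_width: 0.417
grip_force: 38.4
```

Call:
{"op": "jog_arm", "data": {
  "moves": [
    {"slide": [0, 0, 30], "dr": [0, 0, 0], "fingers": 0.2},
    {"slide": [0, 0, 60], "dr": [0, 0, 0], "fingers": 0.2},
    {"slide": [0, 0, 90], "dr": [0, 0, 0], "fingers": 0.2},
    {"slide": [0, 0, 105], "dr": [0, 0, 0], "fingers": 0.2},
    {"slide": [0, 0, 105], "dr": [0, 0, 0], "fingers": 0.2}
  ]
}}

```text
time_s: 7.02
tcp_pos: [0.5303, -0.0626, 0.139]
eef_rot: [0.781, 0.625, -0.003, -0.003]
wrist_force: [0.2, 0.8, -3.6]
grip_width: 0.413
grip_force: 38.3
```

Run:
```python
from h import *
s=manip.state();print(s['tcp_pos'],totool([.5335,-.0628,.1145]),s['wrist_force'])
snap('side','s2.png')
i=cv2.imread('pics/s2.png');cv2.imwrite('pics/s2c.png',cv2.resize(i[140:290,230:400],(680,600),interpolation=cv2.INTER_CUBIC))
```

```text
[ 0.53030753 -0.06259771  0.13898514] [ 0.51110311  3.37238043 24.45651029] [ 0.2321237   0.76718437 -3.56731798]
```

View pics/s2c.png

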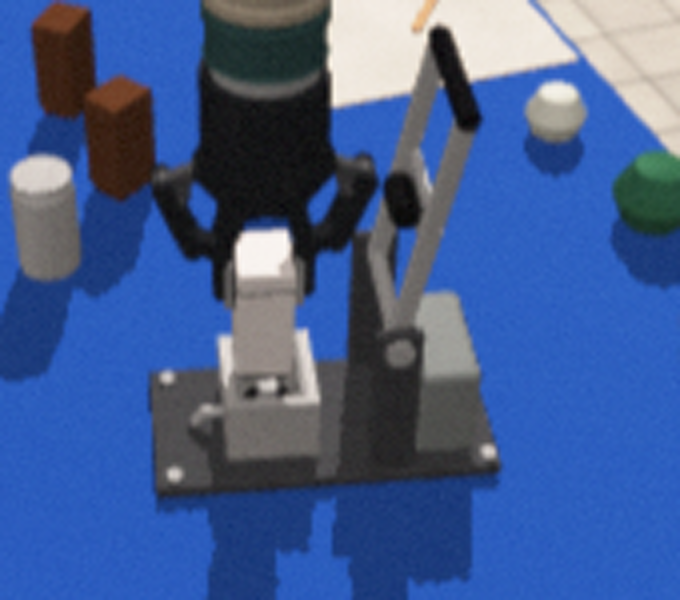

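The canister hangs above the pocket mouth (side crop: canister foot at (262,375), pocket (268,385)), clamp still open. I'll let the arm settle and read again.

Call:
{"op": "jog_arm", "data": {
  "moves": [
    {"slide": [0, 0, 0], "dr": [0, 0, 0], "fingers": 0.2},
    {"slide": [0, 0, 0], "dr": [0, 0, 0], "fingers": 0.2},
    {"slide": [0, 0, 0], "dr": [0, 0, 0], "fingers": 0.2}
  ]
}}

```text
time_s: 7.32
tcp_pos: [0.5356, -0.0633, 0.1454]
eef_rot: [0.781, 0.625, 0.001, 0.002]
wrist_force: [0.4, -0.5, -2.5]
grip_width: 0.416
grip_force: 38.4
```

Run:
```python
from h import *
print(totool([.5335,-.0628,.1145]))
```

```text
[ 0.07077126 -2.33687262 30.85649463]
```

Call:
{"op": "jog_arm", "data": {
  "moves": [
    {"slide": [0, 0, 0], "dr": [0, 0, 0], "fingers": 0.2},
    {"slide": [0, 0, 0], "dr": [0, 0, 0], "fingers": 0.2},
    {"slide": [0, 0, 0], "dr": [0, 0, 0], "fingers": 0.2},
    {"slide": [0, 0, 0], "dr": [0, 0, 0], "fingers": 0.2},
    {"slide": [0, 0, 0], "dr": [0, 0, 0], "fingers": 0.2}
  ]
}}

```text
time_s: 7.73
tcp_pos: [0.5339, -0.0627, 0.1434]
eef_rot: [0.781, 0.625, 0.0, 0.0]
wrist_force: [-0.4, -0.0, -3.3]
grip_width: 0.413
grip_force: 38.4
```

Run:
```python
from h import *
print(totool([.5335,-.0628,.1145]))
```

```text
[-0.22853958 -0.4078576  28.92122213]
```

Call:
{"op": "jog_arm", "data": {
  "moves": [
    {"slide": [0.4, -0.4, 5], "dr": [0, 0, 0], "fingers": 0.2},
    {"slide": [0.4, -0.4, 10], "dr": [0, 0, 0], "fingers": 0.2},
    {"slide": [0.4, -0.4, 14], "dr": [0, 0, 0], "fingers": 0.2},
    {"slide": [0.4, -0.4, 18], "dr": [0, 0, 0], "fingers": 0.2},
    {"slide": [0.4, -0.4, 22], "dr": [0, 0, 0], "fingers": 0.2}
  ]
}}

```text
time_s: 8.15
tcp_pos: [0.5333, -0.0622, 0.1205]
eef_rot: [0.781, 0.625, -0.0, -0.0]
wrist_force: [-0.3, 0.3, -2.7]
grip_width: 0.415
grip_force: 38.4
```

Call:
{"op": "jog_arm", "data": {
  "moves": [
    {"slide": [0, 0, 0], "dr": [0, 0, 0], "fingers": 0.2},
    {"slide": [0, 0, 0], "dr": [0, 0, 0], "fingers": 0.2},
    {"slide": [0, 0, 0], "dr": [0, 0, 0], "fingers": 0.2}
  ]
}}

```text
time_s: 8.4
tcp_pos: [0.5337, -0.0623, 0.1213]
eef_rot: [0.781, 0.625, 0.0, 0.0]
wrist_force: [0.5, -0.5, -4.2]
grip_width: 0.421
grip_force: 38.4
```

No side contact. Down in small steps until the pin takes the weight.

Call:
{"op": "jog_arm", "data": {
  "moves": [
    {"slide": [0, 0, 1.5], "dr": [0, 0, 0], "fingers": 0.2},
    {"slide": [0, 0, 3], "dr": [0, 0, 0], "fingers": 0.2},
    {"slide": [0, 0, 4], "dr": [0, 0, 0], "fingers": 0.2},
    {"slide": [0, 0, 5], "dr": [0, 0, 0], "fingers": 0.2},
    {"slide": [0, 0, 5], "dr": [0, 0, 0], "fingers": 0.2}
  ]
}}

```text
time_s: 8.82
tcp_pos: [0.5334, -0.0622, 0.1161]
eef_rot: [0.781, 0.625, -0.0, -0.0]
wrist_force: [-0.1, -1.1, -2.7]
grip_width: 0.417
grip_force: 38.4
```

Call:
{"op": "jog_arm", "data": {
  "moves": [
    {"slide": [0, 0, 1], "dr": [0, 0, 0], "fingers": 0.2},
    {"slide": [0, 0, 1.5], "dr": [0, 0, 0], "fingers": 0.2},
    {"slide": [0, 0, 1.5], "dr": [0, 0, 0], "fingers": 0.2}
  ]
}}

```text
time_s: 9.07
tcp_pos: [0.5336, -0.0622, 0.1147]
eef_rot: [0.781, 0.625, -0.0, -0.0]
wrist_force: [-0.3, -1.0, -4.1]
grip_width: 0.417
grip_force: 38.4
```

Call:
{"op": "jog_arm", "data": {
  "moves": [
    {"slide": [0, 0, 0.5], "dr": [0, 0, 0], "fingers": 0.2},
    {"slide": [0, 0, 1], "dr": [0, 0, 0], "fingers": 0.2},
    {"slide": [0, 0, 1], "dr": [0, 0, 0], "fingers": 0.2},
    {"slide": [0, 0, 1], "dr": [0, 0, 0], "fingers": 0.2}
  ]
}}

```text
time_s: 9.4
tcp_pos: [0.5337, -0.0622, 0.1142]
eef_rot: [0.781, 0.625, 0.0, 0.0]
wrist_force: [-1.5, 0.9, 0.7]
grip_width: 0.417
grip_force: 38.8
```

Call:
{"op": "jog_arm", "data": {
  "moves": [
    {"slide": [0, 0, 0.5], "dr": [0, 0, 0], "fingers": 0.2},
    {"slide": [0, 0, 1], "dr": [0, 0, 0], "fingers": 0.2},
    {"slide": [0, 0, 1], "dr": [0, 0, 0], "fingers": 0.2},
    {"slide": [0, 0, 1], "dr": [0, 0, 0], "fingers": 0.2}
  ]
}}

```text
time_s: 9.73
tcp_pos: [0.5337, -0.0622, 0.1129]
eef_rot: [0.781, 0.625, 0.0, 0.0]
wrist_force: [-1.3, -0.7, 1.4]
grip_width: 0.417
grip_force: 38.9
```

Run:
```python
from h import *
print(manip.state()['wrist_force'])
```

```text
[-1.33720483 -0.72282302  1.41126787]
```

The pin took the weight at TCP z ≈ 0.114. Back off slightly, open, and rise.

Call:
{"op": "jog_arm", "data": {
  "moves": [
    {"slide": [0, 0, -0.8], "dr": [0, 0, 0], "fingers": 0.2},
    {"slide": [0, 0, -0.8], "dr": [0, 0, 0], "fingers": 0.2},
    {"slide": [0, 0, -0.8], "dr": [0, 0, 0], "fingers": 0.47},
    {"slide": [0, 0, -0.8], "dr": [0, 0, 0], "fingers": 0.6},
    {"slide": [0, 0, -0.8], "dr": [0, 0, 0], "fingers": 0.7}
  ]
}}

```text
time_s: 10.15
tcp_pos: [0.534, -0.0624, 0.1137]
eef_rot: [0.781, 0.625, 0.0, 0.0]
wrist_force: [0.0, 0.1, 0.3]
grip_width: 0.696
grip_force: 0.0
```

Call:
{"op": "jog_arm", "data": {
  "moves": [
    {"slide": [0, 0, 0], "dr": [0, 0, 0], "fingers": 0.75},
    {"slide": [0, 0, 0], "dr": [0, 0, 0], "fingers": 0.75},
    {"slide": [0, 0, -8], "dr": [0, 0, 0], "fingers": 0.75},
    {"slide": [0, 0, -18], "dr": [0, 0, 0], "fingers": 0.75},
    {"slide": [0, 0, -40], "dr": [0, 0, 0], "fingers": 0.75}
  ]
}}

```text
time_s: 10.57
tcp_pos: [0.5318, -0.0618, 0.1525]
eef_rot: [0.781, 0.625, -0.001, -0.002]
wrist_force: [-0.7, -0.6, -0.5]
grip_width: 0.749
grip_force: 0.0
```

Call:
{"op": "jog_arm", "data": {
  "moves": [
    {"slide": [0, 0, -36], "dr": [0, 0, 0], "fingers": 0.6},
    {"slide": [0, 0, -72], "dr": [0, 0, 0], "fingers": 0.5},
    {"slide": [0, 0, -108], "dr": [0, 0, 0], "fingers": 0.5},
    {"slide": [0, 0, -144], "dr": [0, 0, 0], "fingers": 0.5},
    {"slide": [0, 0, -170], "dr": [0, 0, 0], "fingers": 0.5}
  ]
}}

```text
time_s: 10.98
tcp_pos: [0.5345, -0.0624, 0.3288]
eef_rot: [0.781, 0.625, 0.002, 0.002]
wrist_force: [0.4, -0.0, 0.6]
grip_width: 0.501
grip_force: 0.0
```

Run:
```python
from h import *
s=manip.state();print(s['tcp_pos'],R.from_quat(s['eef_rot']).as_matrix().round(3).tolist())
a=snap('side','s3.png');b=snap('top','t3.png')
A=cv2.imread('pics/s3.png')[140:290,230:400];B=cv2.imread('pics/t3.png')[100:240,270:370]
cv2.imwrite('pics/st3.png',np.hstack([cv2.resize(A,(430,380)),cv2.resize(B,(270,380))]))
# predicted bar centre for clamp angles in top view
c=np.radians(-12.5);X=np.array([np.cos(c),np.sin(c),0]);O=np.array([.5335,-.0628,0])
for th in(1.75,1.8,1.85,1.9,1.95):
    p=O+X*(.075-.165*np.cos(th))+[0,0,.115+.165*np.sin(th)];print(th,p.round(4),np.round(proj(a,p),1),np.round(proj(b,p),1))
```

```text
[ 0.53451355 -0.06243544  0.32880488] [[0.219, 0.976, 0.006], [0.976, -0.219, -0.001], [-0.0, 0.006, -1.0]]
1.75 [ 0.6354 -0.0854  0.2774] [342.2 158.1] [330.  123.6]
1.8 [ 0.6433 -0.0871  0.2757] [345.7 158.6] [330.7 119.8]
1.85 [ 0.6511 -0.0889  0.2736] [349.1 159.1] [331.4 116.2]
1.9 [ 0.6588 -0.0906  0.2711] [352.4 159.8] [332.  112.7]
1.95 [ 0.6664 -0.0923  0.2683] [355.6 160.7] [332.6 109.4]
```

View pics/st3.png

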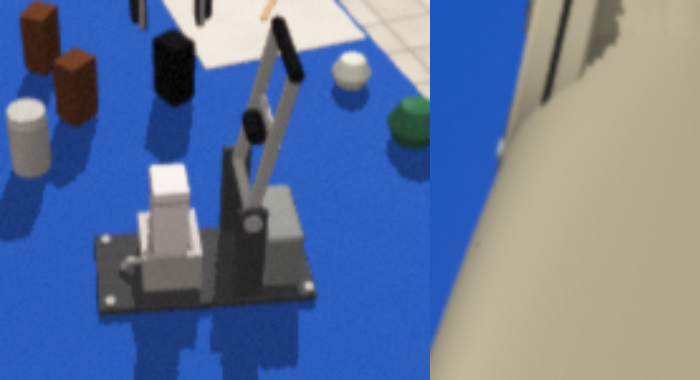

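Canister stands upright in the pocket; bar centre in the side view is at about (343,159), i.e. clamp ≈ 1.77 rad. Next: straddle the bar.

Call:
{"op": "jog_arm", "data": {
  "moves": [
    {"slide": [0, 26, 0], "dr": [0, 0, 0], "fingers": 0.55},
    {"slide": [0, 54, 0], "dr": [0, 0, 0], "fingers": 0.55},
    {"slide": [0, 82, 0], "dr": [0, 0, 0], "fingers": 0.55},
    {"slide": [-0.5, 104, 0], "dr": [0, 0, 0], "fingers": 0.55},
    {"slide": [-0.5, 104, 0], "dr": [0, 0, 0], "fingers": 0.55}
  ]
}}

```text
time_s: 11.5
tcp_pos: [0.6382, -0.0865, 0.3226]
eef_rot: [0.781, 0.625, 0.0, 0.001]
wrist_force: [-0.1, 0.6, -0.3]
grip_width: 0.553
grip_force: 0.0
```

Call:
{"op": "jog_arm", "data": {
  "moves": [
    {"slide": [0, 0, 0], "dr": [0, 0, 0], "fingers": 0.55},
    {"slide": [0, 0, 0], "dr": [0, 0, 0], "fingers": 0.55},
    {"slide": [0, 0, 0], "dr": [0, 0, 0], "fingers": 0.55},
    {"slide": [0, 0, 0], "dr": [0, 0, 0], "fingers": 0.55}
  ]
}}

```text
time_s: 11.83
tcp_pos: [0.6341, -0.0852, 0.324]
eef_rot: [0.781, 0.625, -0.0, -0.0]
wrist_force: [-0.2, -0.6, 0.4]
grip_width: 0.548
grip_force: 0.0
```

Run:
```python
from h import *
s=manip.state();print(s['tcp_pos'],totool([.636,-.0857,.280]))
snap('wrist','w4.png')
```

```text
[ 0.634085   -0.08515387  0.32399532] [-0.11449056  1.99336381 43.99507615]
```

View pics/w4.png

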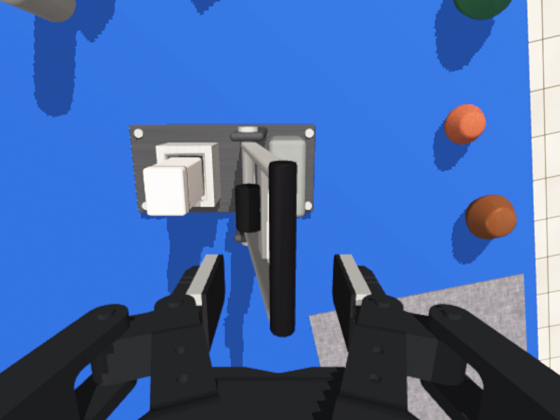

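Wrist view: bar (column 283) lies midway between the fingers (210 and 350). Descend and cage it, then pull along the arc.

Call:
{"op": "jog_arm", "data": {
  "moves": [
    {"slide": [0, 1.5, 14], "dr": [0, 0, 0], "fingers": 0.55},
    {"slide": [0, 1.5, 28], "dr": [0, 0, 0], "fingers": 0.55},
    {"slide": [0, 1.5, 42], "dr": [0, 0, 0], "fingers": 0.5},
    {"slide": [0, 1.5, 42], "dr": [0, 0, 0], "fingers": 0.35},
    {"slide": [0, 1.5, 42], "dr": [0, 0, 0], "fingers": 0.27}
  ],
  "squeeze": 20
}}

```text
time_s: 12.3
tcp_pos: [0.6354, -0.0855, 0.2811]
eef_rot: [0.781, 0.625, -0.001, -0.001]
wrist_force: [-0.0, -0.2, 0.1]
grip_width: 0.27
grip_force: 0.0
```

Call:
{"op": "jog_arm", "data": {
  "moves": [
    {"slide": [0, -10, 0], "dr": [0, 0, 0], "fingers": 0.27},
    {"slide": [0, -20, 0], "dr": [0, 0, 0], "fingers": 0.27},
    {"slide": [0, -31, -1], "dr": [0, 0, 0], "fingers": 0.27},
    {"slide": [0, -42, -1], "dr": [0, 0, 0], "fingers": 0.27},
    {"slide": [0, -52, 0], "dr": [0, 0, 0], "fingers": 0.27}
  ]
}}

```text
time_s: 12.72
tcp_pos: [0.5894, -0.0754, 0.2859]
eef_rot: [0.781, 0.625, 0.004, 0.005]
wrist_force: [7.5, -2.1, 5.0]
grip_width: 0.271
grip_force: 3.7
```

Run:
```python
from h import *
s=manip.state();print(s['tcp_pos'],s['wrist_force'],s['grip_force'])
snap('side','s5.png');cv2.imwrite('pics/s5c.png',cv2.resize(cv2.imread('pics/s5.png')[120:290,230:400],(600,600)))
```

```text
[ 0.58939285 -0.0753985   0.28590477] [ 7.46694527 -2.12328941  4.97115016] 3.655317798256874
```

View pics/s5c.png

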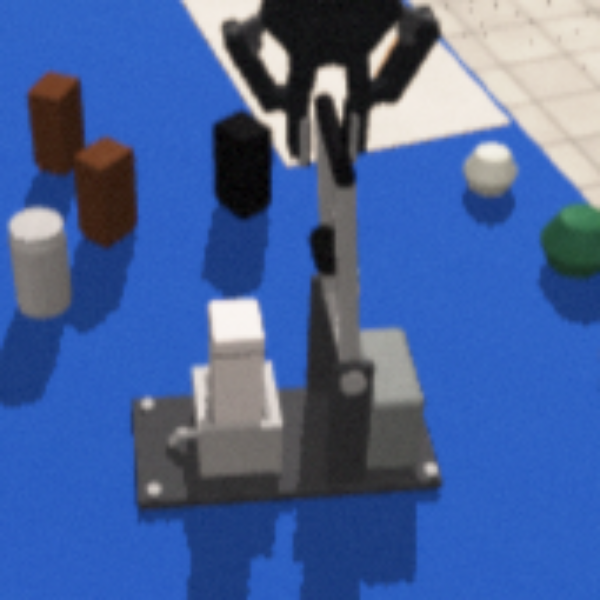

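The clamp follows, now about upright (bar at (335,140) in the crop), canister undisturbed.

Call:
{"op": "jog_arm", "data": {
  "moves": [
    {"slide": [0, -11, 2], "dr": [0, 0, 0], "fingers": 0.27},
    {"slide": [0, -22, 5], "dr": [0, 0, 0], "fingers": 0.27},
    {"slide": [0, -33, 8], "dr": [0, 0, 0], "fingers": 0.27},
    {"slide": [0, -43, 12], "dr": [0, 0, 0], "fingers": 0.27},
    {"slide": [0, -52, 16], "dr": [0, 0, 0], "fingers": 0.27}
  ]
}}

```text
time_s: 13.18
tcp_pos: [0.5384, -0.0639, 0.2697]
eef_rot: [0.781, 0.625, 0.004, 0.005]
wrist_force: [6.5, -2.0, 4.6]
grip_width: 0.27
grip_force: 3.0
```

Call:
{"op": "jog_arm", "data": {
  "moves": [
    {"slide": [0, -9, 5], "dr": [0, 0, 0], "fingers": 0.27},
    {"slide": [0, -17, 10], "dr": [0, 0, 0], "fingers": 0.27},
    {"slide": [0, -25, 15], "dr": [0, 0, 0], "fingers": 0.27},
    {"slide": [0, -33, 21], "dr": [0, 0, 0], "fingers": 0.27},
    {"slide": [0, -42, 29], "dr": [0, 0, 0], "fingers": 0.27}
  ]
}}

```text
time_s: 13.6
tcp_pos: [0.4981, -0.0549, 0.2407]
eef_rot: [0.781, 0.625, 0.004, 0.005]
wrist_force: [5.2, -1.0, 4.0]
grip_width: 0.272
grip_force: 2.8
```

Call:
{"op": "jog_arm", "data": {
  "moves": [
    {"slide": [0, 0, 0], "dr": [0, 0, 0], "fingers": 0.27},
    {"slide": [0, 0, 0], "dr": [0, 0, 0], "fingers": 0.27},
    {"slide": [0, 0, 0], "dr": [0, 0, 0], "fingers": 0.27}
  ]
}}

```text
time_s: 13.85
tcp_pos: [0.4952, -0.0542, 0.2382]
eef_rot: [0.781, 0.625, 0.001, 0.001]
wrist_force: [3.6, -0.5, 2.0]
grip_width: 0.268
grip_force: 1.7
```

Run:
```python
from h import *
s=manip.state();print(s['tcp_pos'],s['wrist_force'],s['grip_force'])
a=snap('side','s6.png');cv2.imwrite('pics/s6c.png',cv2.resize(cv2.imread('pics/s6.png')[120:290,230:400],(600,600)))
c=np.radians(-12.5);X=np.array([np.cos(c),np.sin(c),0]);O=np.array([.5335,-.0628,0])
for th in(1.2,1.1,1,.9,.8,.7):
    p=O+X*(.075-.165*np.cos(th))+[0,0,.115+.165*np.sin(th)];q=np.array(proj(a,p));print(th,p.round(4),((q-[230,120])*600/170).round())
```

```text
[ 0.49517525 -0.05419706  0.23822398] [ 3.55468515 -0.53777272  2.04968751] 1.6626818105578423
1.2 [ 0.5484 -0.0661  0.2688] [257. 154.]
1.1 [ 0.5337 -0.0628  0.262 ] [234. 164.]
1 [ 0.5197 -0.0597  0.2538] [212. 176.]
0.9 [ 0.5066 -0.0568  0.2442] [192. 189.]
0.8 [ 0.4945 -0.0542  0.2334] [173. 204.]
0.7 [ 0.4835 -0.0517  0.2213] [157. 220.]
```

View pics/s6c.png

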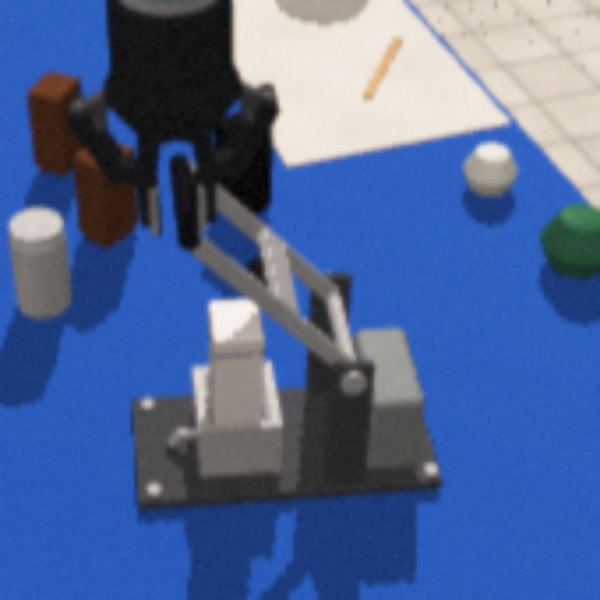

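The bar sits at ≈0.85 rad (crop (186,200)), canister still upright. Lift off, shut the fingers and prepare to press from above.

Call:
{"op": "jog_arm", "data": {
  "moves": [
    {"slide": [0, 4, 0], "dr": [0, 0, 0], "fingers": 0.4},
    {"slide": [0, 4, -14], "dr": [0, 0, 0], "fingers": 0.4},
    {"slide": [0, 4, -28], "dr": [0, 0, 0], "fingers": 0.4},
    {"slide": [0, 4, -42], "dr": [0, 0, 0], "fingers": 0.2},
    {"slide": [0, 4, -46], "dr": [0, 0, 0], "fingers": 0}
  ]
}}

```text
time_s: 14.32
tcp_pos: [0.498, -0.0547, 0.2839]
eef_rot: [0.781, 0.625, -0.0, -0.0]
wrist_force: [1.1, -0.2, 0.7]
grip_width: 0.128
grip_force: 0.0
```

Call:
{"op": "jog_arm", "data": {
  "moves": [
    {"slide": [0, 0, 0], "dr": [0, 0, 0], "fingers": 0},
    {"slide": [0, 0, 0], "dr": [0, 0, 0], "fingers": 0},
    {"slide": [0, 0, 0], "dr": [0, 0, 0], "fingers": 0},
    {"slide": [0, 0, 0], "dr": [0, 0, 0], "fingers": 0}
  ]
}}

```text
time_s: 14.65
tcp_pos: [0.4971, -0.0545, 0.2813]
eef_rot: [0.781, 0.625, -0.001, -0.001]
wrist_force: [-0.3, 0.2, 0.2]
grip_width: -0.0
grip_force: 0.0
```

Run:
```python
from h import *
s=manip.state();print(s['tcp_pos'],s['wrist_force'],s['grip_width'])
c=np.radians(-12.5);X=np.array([np.cos(c),np.sin(c),0]);O=np.array([.5335,-.0628,0])
for th in(.85,.7,.5,.4):
    p=O+X*(.075-.165*np.cos(th))+[0,0,.115+.165*np.sin(th)+.029];print(th,totool(p).round(1))
```

```text
[ 0.49705452 -0.05452837  0.28134109] [-0.31303199  0.16651259  0.16794154] -0.000222805564448384
0.85 [-0.2  3.5 13.4]
0.7 [ -0.2 -13.7  31.1]
0.5 [ -0.3 -32.3  58.3]
0.4 [ -0.3 -39.4  73.2]
```

Call:
{"op": "jog_arm", "data": {
  "moves": [
    {"slide": [0, 1, 8], "dr": [0, 0, 0], "fingers": 0},
    {"slide": [0, -1, 15], "dr": [0, 0, 0], "fingers": 0},
    {"slide": [0, -6, 22], "dr": [0, 0, 0], "fingers": 0},
    {"slide": [0, -12, 29], "dr": [0, 0, 0], "fingers": 0},
    {"slide": [0, -17, 36], "dr": [0, 0, 0], "fingers": 0}
  ]
}}

```text
time_s: 15.07
tcp_pos: [0.4791, -0.0506, 0.2479]
eef_rot: [0.781, 0.625, -0.001, -0.001]
wrist_force: [-9.8, 1.8, 17.5]
grip_width: -0.004
grip_force: 8.8
```

Call:
{"op": "jog_arm", "data": {
  "moves": [
    {"slide": [0, -4, 5], "dr": [0, 0, 0], "fingers": 0},
    {"slide": [0, -7, 10], "dr": [0, 0, 0], "fingers": 0},
    {"slide": [0, -10, 15], "dr": [0, 0, 0], "fingers": 0},
    {"slide": [0, -13, 19], "dr": [0, 0, 0], "fingers": 0}
  ]
}}

```text
time_s: 15.4
tcp_pos: [0.4653, -0.0475, 0.2277]
eef_rot: [0.781, 0.625, -0.002, -0.002]
wrist_force: [-7.7, 0.9, 12.3]
grip_width: 0.002
grip_force: 6.1
```

Run:
```python
from h import *
s=manip.state();print(s['tcp_pos'],s['wrist_force'])
c=np.radians(-12.5);X=np.array([np.cos(c),np.sin(c),0]);O=np.array([.5335,-.0628,0])
for th in(.6,.5,.4,.3,.2,.1):
    p=O+X*(.075-.165*np.cos(th))+[0,0,.115+.165*np.sin(th)+.029];print(th,totool(p).round(1))
```

```text
[ 0.46532254 -0.04745687  0.22769125] [-7.71534535  0.87934237 12.25786447]
0.6 [-0.2  8.6 -9.5]
0.5 [-0.2  0.1  4.6]
0.4 [-0.2 -7.  19.5]
0.3 [ -0.2 -12.5  35. ]
0.2 [ -0.2 -16.5  51. ]
0.1 [ -0.2 -18.9  67.3]
```

Call:
{"op": "jog_arm", "data": {
  "moves": [
    {"slide": [0, -3, 5], "dr": [0, 0, 0], "fingers": 0},
    {"slide": [0, -6, 10], "dr": [0, 0, 0], "fingers": 0},
    {"slide": [0, -9, 15], "dr": [0, 0, 0], "fingers": 0},
    {"slide": [0, -11, 19], "dr": [0, 0, 0], "fingers": 0},
    {"slide": [0, -11, 19], "dr": [0, 0, 0], "fingers": 0}
  ]
}}

```text
time_s: 15.82
tcp_pos: [0.4548, -0.0451, 0.2075]
eef_rot: [0.781, 0.625, -0.002, -0.002]
wrist_force: [-3.4, 0.9, 3.7]
grip_width: 0.0
grip_force: 1.6
```

```bash
cat >> h.py <<'E'
def ft():
    s=manip.state();c=np.radians(-12.5);X=np.array([np.cos(c),np.sin(c),0]);F=s['wrist_force'];z=s['tcp_pos'][2]
    th=np.arcsin((z-.144)/.165);fx=F@X;print('th %.3f z %.4f Fx %.1f Fz %.1f Ft %.1f'%(th,z,fx,F[2],F[2]*np.cos(th)+fx*np.sin(th)),'dx %.1f'%(((s['tcp_pos']-[.5335,-.0628,0])@X-(.075-.165*np.cos(th)))*1e3))
E
python3 -c "from h import *;ft()"
```

```text
th 0.395 z 0.2075 Fx -3.5 Fz 3.7 Ft 2.1 dx -3.4
```

Call:
{"op": "jog_arm", "data": {
  "moves": [
    {"slide": [0, -0.7, 1.5], "dr": [0, 0, 0], "fingers": 0},
    {"slide": [0, -1.3, 3], "dr": [0, 0, 0], "fingers": 0}
  ]
}}

```text
time_s: 15.98
tcp_pos: [0.4545, -0.045, 0.2055]
eef_rot: [0.781, 0.625, -0.001, -0.001]
wrist_force: [-5.0, 1.4, 10.3]
grip_width: 0.001
grip_force: 4.9
```

```bash
python3 -c "from h import *;ft()"
```

```text
th 0.382 z 0.2055 Fx -5.1 Fz 10.3 Ft 7.6 dx -2.8
```

Call:
{"op": "jog_arm", "data": {
  "moves": [
    {"slide": [0, -0.7, 1.5], "dr": [0, 0, 0], "fingers": 0},
    {"slide": [0, -1.2, 3], "dr": [0, 0, 0], "fingers": 0}
  ]
}}

```text
time_s: 16.15
tcp_pos: [0.4533, -0.0447, 0.2026]
eef_rot: [0.781, 0.625, -0.001, -0.002]
wrist_force: [-6.0, 0.9, 10.0]
grip_width: -0.005
grip_force: 4.9
```

Call:
{"op": "jog_arm", "data": {
  "moves": [
    {"slide": [0, -0.6, 1.5], "dr": [0, 0, 0], "fingers": 0},
    {"slide": [0, -1.2, 3], "dr": [0, 0, 0], "fingers": 0}
  ]
}}

```text
time_s: 16.32
tcp_pos: [0.452, -0.0445, 0.1995]
eef_rot: [0.781, 0.625, -0.001, -0.002]
wrist_force: [-5.9, 0.9, 10.0]
grip_width: -0.002
grip_force: 4.9
```

Call:
{"op": "jog_arm", "data": {
  "moves": [
    {"slide": [0, -0.6, 1.7], "dr": [0, 0, 0], "fingers": 0},
    {"slide": [0, -1.2, 3.4], "dr": [0, 0, 0], "fingers": 0}
  ]
}}

```text
time_s: 16.48
tcp_pos: [0.4508, -0.0442, 0.196]
eef_rot: [0.781, 0.625, -0.001, -0.002]
wrist_force: [-5.9, 1.1, 9.4]
grip_width: 0.002
grip_force: 4.9
```

Call:
{"op": "jog_arm", "data": {
  "moves": [
    {"slide": [0, -0.5, 1.7], "dr": [0, 0, 0], "fingers": 0},
    {"slide": [0, -1.1, 3.4], "dr": [0, 0, 0], "fingers": 0}
  ]
}}

```text
time_s: 16.65
tcp_pos: [0.4497, -0.0439, 0.1927]
eef_rot: [0.781, 0.625, -0.002, -0.002]
wrist_force: [-7.2, 0.9, 13.5]
grip_width: 0.0
grip_force: 6.8
```

Call:
{"op": "jog_arm", "data": {
  "moves": [
    {"slide": [0, -0.3, 0.7], "dr": [0, 0, 0], "fingers": 0},
    {"slide": [0, -0.5, 1.4], "dr": [0, 0, 0], "fingers": 0}
  ]
}}

```text
time_s: 16.82
tcp_pos: [0.4494, -0.0439, 0.1921]
eef_rot: [0.781, 0.625, -0.001, -0.001]
wrist_force: [-7.6, 1.3, 15.8]
grip_width: -0.001
grip_force: 8.0
```

```bash
python3 -c "from h import *;ft()"
```

```text
th 0.296 z 0.1921 Fx -7.8 Fz 15.8 Ft 12.8 dx -3.3
```

Rising steadily: seat reached. Small steps to ~17 N.

Call:
{"op": "jog_arm", "data": {
  "moves": [
    {"slide": [0, -0.3, 0.6], "dr": [0, 0, 0], "fingers": 0},
    {"slide": [0, -0.5, 1.2], "dr": [0, 0, 0], "fingers": 0}
  ]
}}

```text
time_s: 16.98
tcp_pos: [0.4492, -0.0438, 0.1914]
eef_rot: [0.781, 0.625, -0.001, -0.001]
wrist_force: [-9.0, 2.3, 18.2]
grip_width: 0.002
grip_force: 9.1
```

```bash
python3 -c "from h import *;ft()"
```

```text
th 0.291 z 0.1914 Fx -9.2 Fz 18.2 Ft 14.8 dx -3.3
```

Call:
{"op": "jog_arm", "data": {
  "moves": [
    {"slide": [0, -0.3, 0.6], "dr": [0, 0, 0], "fingers": 0},
    {"slide": [0, -0.4, 1.2], "dr": [0, 0, 0], "fingers": 0},
    {"slide": [0, -0.4, 1.2], "dr": [0, 0, 0], "fingers": 0}
  ]
}}

```text
time_s: 17.23
tcp_pos: [0.449, -0.0438, 0.1907]
eef_rot: [0.781, 0.625, -0.001, -0.001]
wrist_force: [-7.9, 1.2, 19.0]
grip_width: -0.001
grip_force: 9.4
```

```bash
python3 -c "from h import *;ft()"
```

```text
th 0.287 z 0.1907 Fx -8.0 Fz 19.0 Ft 16.0 dx -3.4
```

Call:
{"op": "jog_arm", "data": {
  "moves": [
    {"slide": [0, -0.2, 0.7], "dr": [0, 0, 0], "fingers": 0},
    {"slide": [0, -0.2, 0.7], "dr": [0, 0, 0], "fingers": 0}
  ]
}}

```text
time_s: 17.4
tcp_pos: [0.4489, -0.0437, 0.1902]
eef_rot: [0.781, 0.625, -0.001, -0.001]
wrist_force: [-8.6, 0.6, 19.9]
grip_width: -0.0
grip_force: 10.1
```

```bash
python3 -c "from h import *;ft()"
```

```text
th 0.284 z 0.1902 Fx -8.5 Fz 19.9 Ft 16.8 dx -3.4
```

About 17 N on the bar. Let go of the clamp, straight up.

Call:
{"op": "jog_arm", "data": {
  "moves": [
    {"slide": [0, 0, -3], "dr": [0, 0, 0], "fingers": 0},
    {"slide": [0, 0, -8], "dr": [0, 0, 0], "fingers": 0},
    {"slide": [0, 0, -25], "dr": [0, 0, 0], "fingers": 0},
    {"slide": [0, 0, -50], "dr": [0, 0, 0], "fingers": 0},
    {"slide": [0, 0, -80], "dr": [0, 0, 0], "fingers": 0}
  ]
}}

```text
time_s: 17.82
tcp_pos: [0.4486, -0.0437, 0.2666]
eef_rot: [0.781, 0.625, -0.002, -0.002]
wrist_force: [-0.9, -0.6, 0.9]
grip_width: 0.003
grip_force: 0.0
```

Call:
{"op": "jog_arm", "data": {
  "moves": [
    {"slide": [0, 0, 0], "dr": [0, 0, 0], "fingers": 0},
    {"slide": [0, 0, 0], "dr": [0, 0, 0], "fingers": 0},
    {"slide": [0, 0, 0], "dr": [0, 0, 0], "fingers": 0},
    {"slide": [0, 0, 0], "dr": [0, 0, 0], "fingers": 0},
    {"slide": [0, 0, 0], "dr": [0, 0, 0], "fingers": 0}
  ]
}}

```text
time_s: 18.23
tcp_pos: [0.4494, -0.0439, 0.2666]
eef_rot: [0.781, 0.625, -0.001, -0.001]
wrist_force: [-0.3, 1.1, 0.5]
grip_width: -0.001
grip_force: 0.0
```

Run:
```python
from h import *
# check: dark bar in the side view against the predicted positions
a=snap('side');f=a['frame'].max(2)
c=np.radians(-12.5);X=np.array([np.cos(c),np.sin(c),0]);O=np.array([.5335,-.0628,0])
m=np.zeros(f.shape,np.uint8);m[165:235,255:310]=(f[165:235,255:310]<45)*255
n,l,st,ce=cv2.connectedComponentsWithStats(m)
print([(st[i][4],ce[i].round(1).tolist(),st[i][:4].tolist()) for i in range(1,n) if st[i][4]>15])
for th in(.45,.35,.29,.2): print(th,np.round(proj(a,O+X*(.075-.165*np.cos(th))+[0,0,.115+.165*np.sin(th)]),1))
```

```text
[(np.int32(30), [263.5, 169.2], [262, 165, 4, 10]), (np.int32(219), [298.3, 171.9], [291, 165, 16, 17]), (np.int32(113), [262.2, 202.4], [260, 189, 6, 28])]
0.45 [265.5 194.5]
0.35 [263.2 199.6]
0.29 [262.1 202.6]
0.2 [260.9 207.3]
```

```bash
python3 -c "
from cell import manip
print(manip.close_job())"
```

```text
the job is handed in; nothing more can be done
None
```

The job is handed in, but I got no verdict back. The canister stands in the pocket, and the clamp drove it onto its seat with about 17 N at the bar. After I let go, the clamp held at about 0.29 rad in a final side-camera check. I kept clear of the other ware. It took about 18 s of the 69 s allowed.

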